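# Uncover the dust extractor's filter

### The arm

A 6-joint arm with a two-finger parallel gripper is mounted at the origin on the work surface. World frame = base frame: x ahead of the robot, y to its left, z up, the work surface at z = 0. Lengths are in mm, angles in rad, forces in N, time in s.
With the tool pointing down it reaches from about 325 to 775 mm from the base axis. Payload 9.3 kg.
Tool frame: the origin (TCP) lies on the front face of the gripper's body, between the roots of the fingers; the fingertips stand 73 mm ahead of it and the grasp point (between the pads) lies 54 mm ahead of it; z points along the fingers, x is the direction in which the jaws open and shut, and the axes are right-handed (so a half turn about z gives the same grasp; the last joint's range is limited). The gripper opens to 85 mm and grips with 20 to 120 N. Pads are 22 mm wide; open, the fingers measure 114 mm over their backs; the gripper's body (76 mm by 85 mm) begins 54 mm behind the grasp point. The pads swing forward as they close: fully open they stand 13 mm farther back than shut.
Start: joints at [-1.301, 0.259, 0.021, 1.334, 0, 1.418], TCP at [225.667, -501.569, 303.879] pointing down, gripper open.
Joint ranges: [-3.04, 3.04], [-0.91, 1.82], [-1.04, 1.36], [-1.92, 1.95], [-1.52, 1.45], [-3.14, 3.14]. Speed limits (rad/s): [2.22, 2.22, 2.79, 3.14, 3.14, 3.14].

### API

Orientations are given as [roll, pitch, yaw] about the fixed x, y, z axes, in that order (R = Rz(yaw) Ry(pitch) Rx(roll)).
In Python, from plant import manip gives the robot as it stands.
- The arm moves only by the tool send_rows, never from a script. Its argument "motion" is a list of rows, each a list of 3 entries, a list of its own where there are three numbers: the finger opening in cm, from 0 to 8.54, then the shift along the tool's x, y, z in cm, then the turn, a rotation vector about the tool's x, y, z in degrees. A call has exactly 8 rows; each row shifts and turns the pose as measured when the row begins, along the tool's axes as they then stand; what a row does not reach is not made up. A row lasts 1/8 s, in which the tool goes at most 62.5 mm and 10.7 degrees, less where a joint would pass 70% of its speed; a pose out of reach is approached as far as the arm can. A call is refused whole if a number of a shift passes 6.25 or a number of a turn 10.7, either way. A call with a gripper value outside its range is refused whole. The fingers move at their own pace and stop on an object; "grip_force" is the grip in N (left out, the last holds). Time passes only in rows, so rows that do not move let the fingers close, or fill a call up. It gives the time, the measured TCP pose, the force and the opening at its end, in the units of the state.
- manip.get_obs(): the state, without advancing time (a new reading comes with each control period).
- manip.capture(name): name is "side" or "top"; returns the picture (400x640x3 uint8, red, green, blue); there is no depth.
- manip.camera_model(name): a dict with "fx", "fy", "cx", "cy" (pixels), "R" (3x3) and "t" (3): a world point X has camera coordinates R X + t. Camera axes: x right, y down, z forward; pixel columns grow to the right and rows downward; lengths in mm; the calibration is good to about 2 mm. A picture is of the moment at which its call begins. camera_model takes no time and is no camera call.
- manip.job_done(): hands the job in, once; it reports no verdict.
The state is a dict: "clock": time; "joints": joint angles; "joint_velocities": joint speeds; "tau": joint torques, N m; "tcp_pos": TCP position; "orientation": TCP orientation; "contact_force": force on the tool from outside, world axes, zero at the start; "wrist_torque": the same for the moment, N m; "opening": opening from 0.0 (shut) to 1.0 (fully open).
Only numpy, scipy, OpenCV 4.12 (cv2) and the standard library are available. Lean on these libraries where they do the work, as an engineer would, in place of code of your own. Each camera call takes 0.05 s, during which the arm holds its last target. There are 200 camera calls.

### The job

Open the filter of the small bench dust extractor: with the fingertips press its snap tab fully in, then gently push the released cover along its rails until the whole filter is uncovered. Leave the cover lying flat between the guide walls on the parking rails; do not pinch or lift it, and leave the bowls, tools and other things around it where they are.

Things in the scene. Friction and masses are not known exactly. Their poses are not given: they have to be found in the camera images.
- unit: White bench dust extractor, fixed, 250 (x) x 140 (y) x 69 mm high; a hose stub (40 mm across) reaches 30 mm past its -x end. Origin: centre of its underside, on the table; z up, +x = the way the cover slides off, y across. All unit offsets here are in this frame. Between the two runners (60 mm apart) its top is at z = 45 mm.
- seat (a point): Centre of the cover's seat, at runner height, at x = -60, y = 0, z = 55 mm of the unit. Under it is the white pleated filter, x = -113 to -17 mm. Along the seat (x = -115 to -12 mm) lips overhang the cover's side edges from 41 mm either side of the centre line outward, lip tops at z = 69 mm.
- parking (a point): Centre of the open parking rails, at runner height, at x = +55, y = 0, z = 55 mm of the unit. Two runners (18 mm wide, centred 39 mm either side) run the unit's whole length; guide walls stand outside them (inner faces 48 mm from the centre line, tops at z = 65 mm). A low end stop has its inner face at x = +112 mm, top at z = 62 mm.
- cover: Loose grey slotted filter cover: plate 100 (x) x 92 (y) x 8 mm, 0.13 to 0.25 kg, with a raised cross rib on its middle, 12 (x) x 50 (y) mm, top 26 mm above the underside. Origin: centre of its underside; axes as the unit's. Slides with 1 to 3 N once the tab is in. Seated at x = -60 mm of the unit; the filter is uncovered from x = +33 mm; the end stop halts it at +62 mm.
- rib_back (a point): Centre of the rib's back face (toward the unit's -x), 17 mm above the cover's underside, 6 mm behind its origin. Pushing here toward the unit's +x slides the cover off. The plate behind the rib is 44 mm deep, its top 8 mm above the cover's underside, so a fingertip fits there just above the plate.
- tab_top (a point): Centre of the flat top of the snap tab: a grey block 44 (x) x 36 (y) mm with three dark ridges, between the runners just ahead of the seated cover, centred at x = +15, y = 0 mm of the unit. Out, its top is at z = 66 mm (3 mm above the cover's top) and bars the cover 3 mm ahead of its edge; fully in, it is at z = 52 mm, 3 mm below the cover's underside.
- snap_tab (a joint): How far the snap tab is pressed in, straight down: 0 = out, 0.014 m = fully in. It resists with about 4 N and stays where it is pressed to. The cover can pass from 0.011 m on.
- red_bowl: Dark red lacquer bowl, 90 mm across, 45 mm high, open at the top. Origin: centre of its underside. Loose; to be left alone.
- black_bowl: Black lacquer bowl, 100 mm across, 42 mm high, open at the top. Origin: centre of its underside. Loose; to be left alone.
- jar: Amber glass jar with a black cap, 56 mm across, 65 mm high. Origin: centre of its underside. Loose; to be left alone.
- brush: Brush lying on the table, 170 mm long, along its own x axis. Origin: between the ends, on the underside. Loose; to be left alone.
- spatula: Spatula lying on the table, 180 mm long, along its own x axis. Origin: between the ends, on the underside. Loose; to be left alone.
- sand_block: Cork sanding block, 80 x 50 x 28 mm. Origin: centre of its underside. Loose; to be left alone.
- round_box: Dark red round lacquer box, closed, 74 mm across, 52 mm high. Origin: centre of its underside. Loose; to be left alone.
Not all that is in view belongs to the job. Several things have the shape of the cover; the one meant has the colours described above.

How it is judged:
By the outcome, as a careful person would: the job done as asked, in the order asked, and still so for the second after the job is handed in, with the robot touching nothing.
It also fails if it takes over 40 s, if anything falls off the work surface, if the arm or the gripper's body presses on something with over 40 N, if the wrist force passes 120 N, or if a joint passes its speed limit or range.

## Working session

There is one attempt and no reset: what is moved stays moved. The work goes in short steps, Python scripts to look and compute and a tool call to move; the robot and the scene stay as the last step left them, time stands still between calls to the robot, and variables do not carry over. Pictures are saved under pics/ and viewed, about 8 in all and at most 12, crops included, and the job is handed in when it is done.

Besides the shell and the picture viewer there is one more tool, called after ">>>" as name(argument=value, ...), one argument or row to a line, values as JSON. send_rows: Moves the arm, as the interface text tells. Its arguments: {"type":"object","properties":{"motion":{"type":"array"},"grip_force":{"type":"number"}},"required":["motion"]}

```bash
mkdir -p pics; cat > h.py <<'E'
import numpy as np, cv2
from plant import manip
def cap(n,f):
    im=np.asarray(manip.capture(n)); cv2.imwrite(f'pics/{f}.png',im[:,:,::-1]); return im
def ray(n,u,v):
    c=manip.camera_model(n);R=np.array(c['R']);t=np.array(c['t'])
    d=R.T@np.array([(u-c['cx'])/c['fx'],(v-c['cy'])/c['fy'],1.]);return -R.T@t,d
def onz(n,u,v,z):
    o,d=ray(n,u,v);return o+d*(z-o[2])/d[2]
def proj(n,X):
    c=manip.camera_model(n);p=np.array(c['R'])@np.array(X,float)+np.array(c['t'])
    return np.array([c['fx']*p[0]/p[2]+c['cx'],c['fy']*p[1]/p[2]+c['cy']])
E
python3 - <<'E'
from h import *
for n in('top','side'):
    cap(n,n+'0'); print(n,onz(n,320,200,0).round(),ray(n,0,0)[0].round())
o=manip.get_obs();print(o)
E
```

```text
top [548. -21.   0.] [ 424.    4. 1049.]
side [570. -65.   0.] [287. 723. 569.]
{'clock': 0.1, 'joints': array([-1.30058203e+00,  2.59147857e-01,  2.08728111e-02,  1.33372105e+00,
        2.29873493e-05,  1.41818727e+00]), 'joint_velocities': array([ 0.00173755, -0.00101529,  0.00138725,  0.00013297, -0.00035947,
        0.00109109]), 'tau': array([ 4.52884793e-03, -5.56695914e+01,  3.45068872e+01,  1.17122760e-02,
       -1.35606642e-04, -1.55415444e-05]), 'tcp_pos': array([ 225.63913951, -501.41397388,  303.33391753]), 'orientation': array([-3.14138755e+00,  1.18233261e-03, -1.14797286e+00]), 'contact_force': array([ 0.06284858,  0.18390592, -0.19092136]), 'wrist_torque': array([-0.02171289, -0.03210005, -0.03819201]), 'opening': 0.9949341963059208}
```

View pics/top0.png

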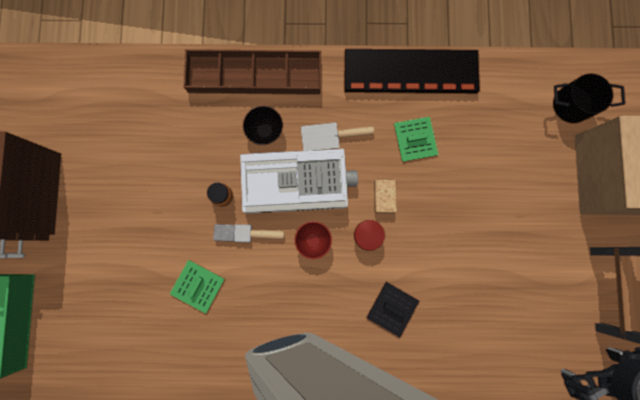

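View pics/side0.png

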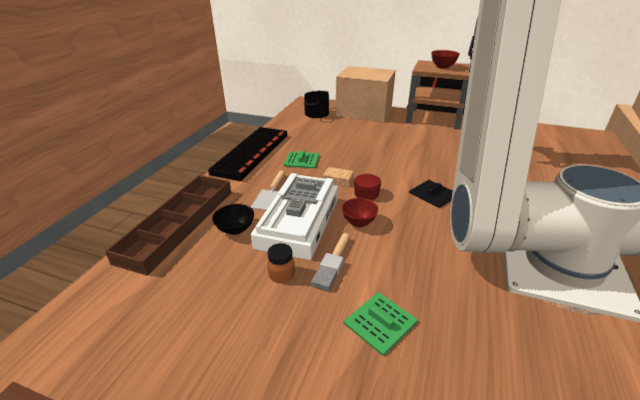

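The pictures show four cover-shaped things in the top view: green at (416,139), green at (197,287), black at (393,309) and grey at (320,176). The grey one fits: it is grey and slotted, and it sits in the white unit with the hose stub at (351,179) and the ridged tab at (288,180). I'll confirm it in an enlarged crop and measure it.

```bash
python3 - <<'E'
from h import *
im=cv2.imread('pics/top0.png'); x0,y0=225,135
c=im[y0:y0+90,x0:x0+145]; cv2.imwrite('pics/crop0.png',cv2.resize(c,None,fx=5.5,fy=5.5,interpolation=cv2.INTER_CUBIC))
hsv=cv2.cvtColor(im,cv2.COLOR_BGR2HSV)
def big(m):
    k=np.zeros_like(m);k[y0:y0+90,x0:x0+145]=m[y0:y0+90,x0:x0+145]
    cs,_=cv2.findContours(k,cv2.RETR_EXTERNAL,cv2.CHAIN_APPROX_NONE);return sorted(cs,key=cv2.contourArea)[::-1]
w=big(cv2.inRange(hsv,(0,0,165),(180,50,255)))[0]
r=cv2.minAreaRect(w);b=cv2.boxPoints(r);print('white',r);
P=np.array([onz('top',*p,67)[:2] for p in b]);print(P.round(1),np.linalg.norm(P-np.roll(P,1,0),axis=1).round(1))
g=cv2.inRange(hsv,(0,0,60),(180,60,160))
for q in big(g)[:4]:
    r=cv2.minAreaRect(q);print('grey',r,cv2.contourArea(q))
    for z in(63,66):
        P=np.array([onz('top',*p,z)[:2] for p in cv2.boxPoints(r)]);print(z,P.mean(0).round(1),np.linalg.norm(P-np.roll(P,1,0),axis=1).round(1))
E
```

```text
white ((292.6953430175781, 172.0169219970703), (72.88760375976562, 105.4485092163086), 86.8201675415039)
[[683.8 175.3]
 [700.8 -73.4]
 [527.9 -83.1]
 [511.4 160.4]] [173.  249.2 173.2 244.1]
grey ((309.1246337890625, 177.2430877685547), (34.557823181152344, 63.01394271850586), 86.8201675415039) 1701.0
63 [594.    6.2] [ 82.1 148.5  82.2 147. ]
66 [593.5   6.2] [ 81.8 148.   81.9 146.6]
grey ((351.5, 178.5), (15.0, 11.0), 90.0) 149.0
63 [592.1 -93.1] [35.6 25.8 35.6 25.7]
66 [591.5 -92.8] [35.5 25.7 35.5 25.6]
grey ((295.02410888671875, 209.4247589111328), (1.9173619747161865, 102.17610931396484), 86.748046875) 64.0
63 [517.7  38. ] [  4.5 237.5   4.5 237.3]
66 [517.4  37.9] [  4.5 236.7   4.5 236.6]
grey ((318.0184631347656, 201.83230590820312), (1.5531606674194336, 52.08634567260742), 86.8201675415039) 27.0
63 [536.1 -15.2] [  3.6 121.3   3.6 121.3]
66 [535.7 -15.1] [  3.6 120.9   3.6 120.9]
```

View pics/crop0.png

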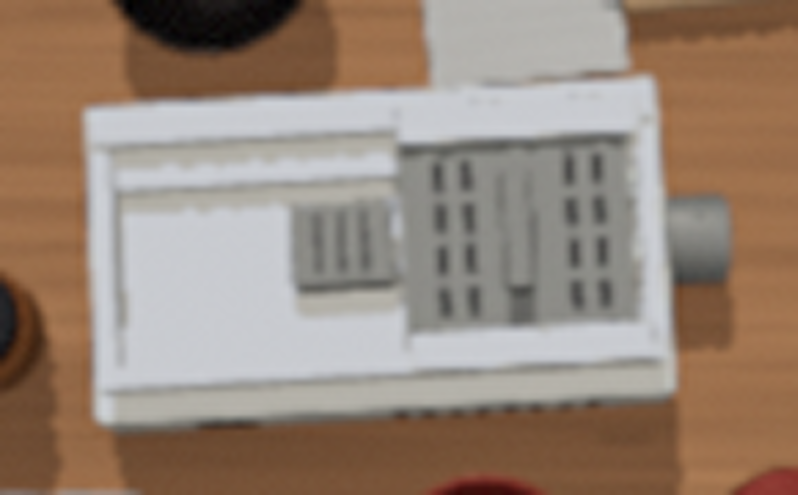

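The crop confirms it: grey slotted cover with cross rib at about (319,177), grey tab with three ridges at (287.5,179), and the hose at the right end, so unit +x points left, toward world +y. The grey blob measures 147 x 82 mm, and the cover plus tab between the lips should be 147 x 82. Next I'll work out the unit pose and overlay the predicted points on both views.

```bash
cat >> h.py <<'E'
def plan(target,yaw,n,obs=None):
    """rows (tool axes, cm/deg) for a straight move + yaw turn over n rows, tool pointing down"""
    from scipy.spatial.transform import Rotation as Ro
    o=obs or manip.get_obs();R0=Ro.from_euler('xyz',o['orientation']);p=np.array(o['tcp_pos'])
    R1=Ro.from_euler('xyz',[np.pi,0,yaw]);rv=(R0.inv()*R1).as_rotvec()
    for i in range(n):
        R=R0*Ro.from_rotvec(rv*i/n)
        print((R.inv().apply((np.array(target)-p)/n)/10).round(2).tolist(),np.degrees(rv/n).round(1).tolist())
E
python3 - <<'E'
from h import *
im=cv2.imread('pics/top0.png');hsv=cv2.cvtColor(im,cv2.COLOR_BGR2HSV)
g=cv2.inRange(hsv,(0,0,60),(180,60,160))
k=np.zeros_like(g);k[155:200,270:346]=255;g&=k
cs,_=cv2.findContours(g,cv2.RETR_EXTERNAL,cv2.CHAIN_APPROX_NONE);q=max(cs,key=cv2.contourArea)
W=np.array([onz('top',*p[0],69)[:2] for p in q])
def rect(W):
    return cv2.minAreaRect(W.astype(np.float32))
print('all@69',rect(W))
# lip edges: near/far long edges of cover part
px=q[:,0,:];c=px[(px[:,0]>302)&(px[:,0]<338)]
for s in(c[c[:,1]<177],c[c[:,1]>177]):
    L=np.array([onz('top',*p,69)[:2] for p in s]);a=np.polyfit(L[:,1],L[:,0],1);r=L[:,0]-np.polyval(a,L[:,1])
    k=abs(r)<3;a=np.polyfit(L[k,1],L[k,0],1);print('edge slope deg',np.degrees(np.arctan(a[0])).round(2),'x at y=-20',np.polyval(a,-20).round(1))
t=px[px[:,0]<296];T=np.array([onz('top',*p,66)[:2] for p in t]);print('tab',rect(T))
yaw=np.radians(93.9);ux=np.array([np.cos(yaw),np.sin(yaw)]);uy=np.array([-ux[1],ux[0]])
# origin: lateral/lengthwise from grey blob centre (unit x=-36.5,y=0)
ctr=np.array([593.3,6.2]);o=ctr+36.5*ux;print('origin',o.round(1),'tab',(o+15*ux).round(1),'ribback',(o-66*ux).round(1),'stop',(o+56*ux).round(1))
U=lambda x,y,z:np.r_[o+x*ux+y*uy,z]
pts=[U(x,y,69) for x in(-125,) for y in(-70,70)]+[U(125,y,65) for y in(-70,70)]+[U(x,y,66) for x in(-7,37) for y in(-18,18)]+[U(x,y,81) for x in(-66,-54) for y in(-25,25)]
out=[]
for n,(x0,y0,w,h) in(('top',(230,140,135,80)),('side',(240,165,110,95))):
    m=cv2.imread(f'pics/{n}0.png')[y0:y0+h,x0:x0+w];m=cv2.resize(m,(int(w*390/h*1.0) if n=='side' else 660,390 if n=='side' else 391) if 0 else None,fx=4,fy=4,interpolation=cv2.INTER_CUBIC)
    for X in pts:
        p=(proj(n,X)-[x0,y0]+.5)*4;cv2.circle(m,(int(p[0]),int(p[1])),3,(0,0,255),-1)
    out.append(m)
H=sum(m.shape[0] for m in out);C=np.zeros((H,max(m.shape[1] for m in out),3),np.uint8);y=0
for m in out:C[y:y+m.shape[0],:m.shape[1]]=m;y+=m.shape[0]
cv2.imwrite('pics/ov.png',cv2.resize(C,None,fx=590/H,fy=590/H))
plan([590,58,200],0.068,14)
E
```

```text
all@69 ((592.99755859375, 6.232574462890625), (81.62847137451172, 146.5756378173828), 3.905895233154297)
edge slope deg -4.14 x at y=-20 634.6
edge slope deg -4.22 x at y=-20 556.0
tab ((592.1251831054688, 59.12423324584961), (49.69359588623047, 39.81254196166992), 0.9115200042724609)
origin [590.8  42.6] tab [589.8  57.6] ribback [595.3 -23.2] stop [587.   98.5]
[-2.58, -4.01, 0.74] [-0.0, 0.0, -5.0]
[-2.22, -4.22, 0.74] [-0.0, 0.0, -5.0]
[-1.84, -4.4, 0.74] [-0.0, 0.0, -5.0]
[-1.45, -4.54, 0.74] [-0.0, 0.0, -5.0]
[-1.06, -4.65, 0.74] [-0.0, 0.0, -5.0]
[-0.65, -4.72, 0.74] [-0.0, 0.0, -5.0]
[-0.24, -4.76, 0.74] [-0.0, 0.0, -5.0]
[0.18, -4.77, 0.74] [-0.0, 0.0, -5.0]
[0.59, -4.73, 0.74] [-0.0, 0.0, -5.0]
[1.0, -4.66, 0.74] [-0.0, 0.0, -5.0]
[1.4, -4.56, 0.74] [-0.0, 0.0, -5.0]
[1.79, -4.42, 0.74] [-0.0, 0.0, -5.0]
[2.17, -4.25, 0.74] [-0.0, 0.0, -5.0]
[2.53, -4.04, 0.74] [-0.0, 0.0, -5.0]
```

View pics/ov.png

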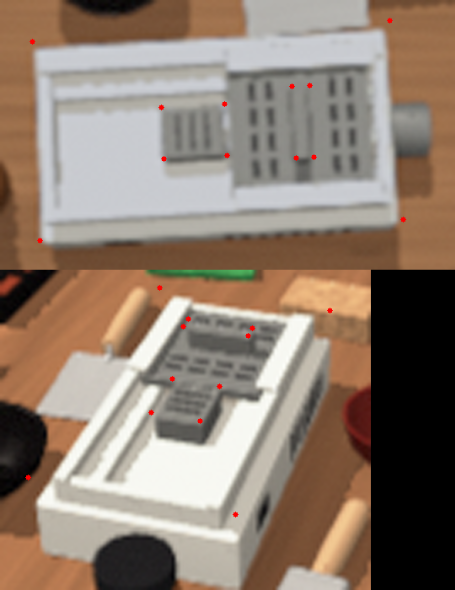

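The overlay matches: in the top view the tab corners agree to about 0.5 px and the rib is close. In the side view the tab and rib appear about 2 px nearer the camera, roughly 2–3 mm, which is within calibration. So the unit origin is about (590.5,43.5) with x-axis yaw 94°, and the tab is at (590,59). Now I'll move above the tab with the fingers shut and the jaw axis across the unit.

>>> send_rows(
  motion=[
    [0, [-2.58, -4.01, 0.4], [0, 0, -5]],
    [0, [-2.22, -4.22, 0.4], [0, 0, -5]],
    [0, [-1.84, -4.4, 0.4], [0, 0, -5]],
    [0, [-1.45, -4.54, 0.4], [0, 0, -5]],
    [0, [-1.06, -4.65, 0.4], [0, 0, -5]],
    [0, [-0.65, -4.72, 0.4], [0, 0, -5]],
    [0, [-0.24, -4.76, 0.4], [0, 0, -5]],
    [0, [0.18, -4.77, 0.4], [0, 0, -5]],
  ],
  grip_force=60,
)

```text
clock: 1.1
tcp_pos: [434.5, -172.4, 268.3]
orientation: [-3.138, 0.004, -0.434]
contact_force: [0.8, -1.5, 1.5]
opening: 0.001
```

```bash
python3 - <<'E'
from h import *
o=manip.get_obs();print(o['tcp_pos'],o['orientation'],o['opening'],o['contact_force']);plan([590,61,160],0.070,7)
E
```

```text
[ 434.48932473 -172.38855173  268.31156574] [-3.13844553  0.00393976 -0.43418664] 0.001182733085931779 [ 0.81792986 -1.47616413  1.46001726]
[0.62, -3.95, 1.56] [-0.0, 0.0, -4.1]
[0.9, -3.9, 1.56] [-0.0, 0.0, -4.1]
[1.18, -3.83, 1.55] [-0.0, 0.0, -4.1]
[1.45, -3.73, 1.55] [-0.0, 0.0, -4.1]
[1.71, -3.62, 1.55] [-0.0, 0.0, -4.1]
[1.97, -3.49, 1.55] [-0.0, 0.0, -4.1]
[2.22, -3.34, 1.55] [-0.0, 0.0, -4.1]
```

>>> send_rows(
  motion=[
    [0, [0.62, -3.95, 1.3], [0, 0, -4.1]],
    [0, [0.9, -3.9, 1.3], [0, 0, -4.1]],
    [0, [1.18, -3.83, 1.3], [0, 0, -4.1]],
    [0, [1.45, -3.73, 1.3], [0, 0, -4.1]],
    [0, [1.71, -3.62, 1.3], [0, 0, -4.1]],
    [0, [1.97, -3.49, 1.3], [0, 0, -4.1]],
    [0, [2.22, -3.34, 1.3], [0, 0, -4.1]],
    [0, [0, 0, 0], [0, 0, 0]],
  ],
)

```text
clock: 2.1
tcp_pos: [592.6, 74.0, 172.2]
orientation: [-3.137, 0.006, 0.089]
contact_force: [0.2, 0.2, -0.3]
opening: -0.001
```

```bash
python3 - <<'E'
from h import *
o=manip.get_obs();print(o['tcp_pos'],o['orientation'],o['opening'],o['contact_force']);plan([590,61,150],0.070,1)
a=cap('top','top1')[130:220,225:370];b=cap('side','side1')[130:270,225:370]
a=cv2.resize(a,None,fx=4,fy=3,interpolation=3);b=cv2.resize(b,None,fx=4,fy=2.3,interpolation=3) if 0 else cv2.resize(b,None,fx=2.3,fy=2.3,interpolation=3)
C=np.zeros((600,600,3),np.uint8);C[:270,:580]=a;C[270:270+b.shape[0],:b.shape[1]]=b;cv2.imwrite('pics/v1.png',C[:,:,::-1])
E
```

```text
[592.57736084  73.96401171 172.22789164] [-3.13666958  0.0057217   0.08921558] -0.0005275413380403257 [ 0.18020269  0.19790735 -0.33684936]
[-0.36, 1.28, 2.22] [-0.3, 0.3, 1.1]
```

View pics/v1.png

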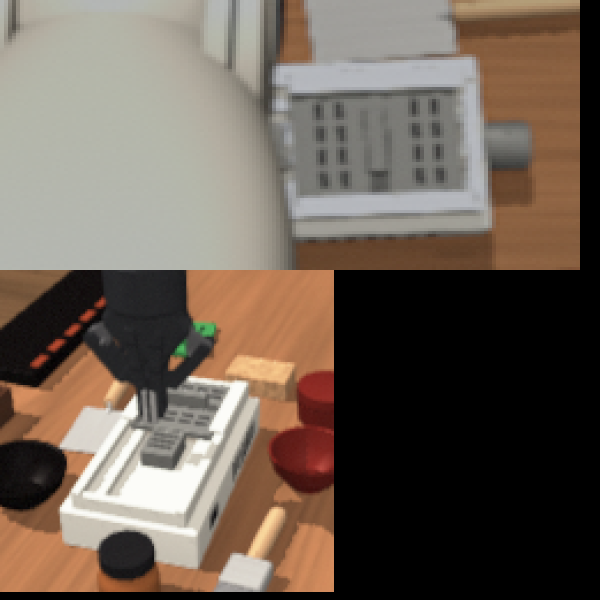

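The top view shows the hand over the tab, and the side view shows the closed fingertips hovering over the tab area. The measured TCP overshot to y=74, so I'll correct that and go down.

>>> send_rows(
  motion=[
    [0, [-0.2, 0.6, 0.5], [0, 0, 0.6]],
    [0, [-0.1, 0.6, 0.7], [0, 0, 0.5]],
    [0, [0, 0, 0.7], [0, 0, 0]],
    [0, [0, 0, 0.4], [0, 0, 0]],
    [0, [0, 0, 0.3], [0, 0, 0]],
    [0, [0, 0, 0], [0, 0, 0]],
    [0, [0, 0, 0], [0, 0, 0]],
    [0, [0, 0, 0], [0, 0, 0]],
  ],
)

```text
clock: 3.2
tcp_pos: [588.8, 56.4, 146.9]
orientation: [-3.138, 0.004, 0.061]
contact_force: [-0.6, 0.3, -0.7]
opening: 0.002
```

>>> send_rows(
  motion=[
    [0, [0.1, -0.3, 0.3], [0, 0, 0]],
    [0, [0, 0, 0.3], [0, 0, 0]],
    [0, [0, 0, 0.2], [0, 0, 0]],
    [0, [0, 0, 0.2], [0, 0, 0]],
    [0, [0, 0, 0.2], [0, 0, 0]],
    [0, [0, 0, 0.2], [0, 0, 0]],
    [0, [0, 0, 0], [0, 0, 0]],
    [0, [0, 0, 0], [0, 0, 0]],
  ],
)

```text
clock: 4.2
tcp_pos: [589.8, 59.9, 132.6]
orientation: [-3.138, 0.003, 0.061]
contact_force: [-1.6, -0.3, 1.6]
opening: -0.0
```

>>> send_rows(
  motion=[
    [0, [0, 0, 0.2], [0, 0, 0]],
    [0, [0, 0, 0.2], [0, 0, 0]],
    [0, [0, 0, 0.1], [0, 0, 0]],
    [0, [0, 0, 0.1], [0, 0, 0]],
    [0, [0, 0, 0.1], [0, 0, 0]],
    [0, [0, 0, 0.1], [0, 0, 0]],
    [0, [0, 0, 0], [0, 0, 0]],
    [0, [0, 0, 0], [0, 0, 0]],
  ],
)

```text
clock: 5.2
tcp_pos: [589.8, 59.9, 124.7]
orientation: [-3.138, 0.002, 0.061]
contact_force: [-1.4, 0.6, 3.4]
opening: -0.001
```

>>> send_rows(
  motion=[
    [0, [0, 0, 0.1], [0, 0, 0]],
    [0, [0, 0, 0.1], [0, 0, 0]],
    [0, [0, 0, 0.1], [0, 0, 0]],
    [0, [0, 0, 0.1], [0, 0, 0]],
    [0, [0, 0, 0.0], [0, 0, 0]],
    [0, [0, 0, 0], [0, 0, 0]],
    [0, [0, 0, 0], [0, 0, 0]],
    [0, [0, 0, 0], [0, 0, 0]],
  ],
)

```text
clock: 6.2
tcp_pos: [589.6, 59.9, 124.6]
orientation: [-3.139, -0.001, 0.061]
contact_force: [-2.4, 0.0, 5.5]
opening: 0.0
```

>>> send_rows(
  motion=[
    [0, [0, 0, 0.3], [0, 0, 0]],
    [0, [0, 0, 0.4], [0, 0, 0]],
    [0, [0, 0, 0.5], [0, 0, 0]],
    [0, [0, 0, 0.5], [0, 0, 0]],
    [0, [0, 0, 0.5], [0, 0, 0]],
    [0, [0, 0, 0.5], [0, 0, 0]],
    [0, [0, 0, 0.5], [0, 0, 0]],
    [0, [0, 0, 0.5], [0, 0, 0]],
  ],
)

```text
clock: 7.2
tcp_pos: [587.8, 60.2, 124.0]
orientation: [3.138, -0.029, 0.063]
contact_force: [-21.5, -0.3, 52.7]
opening: 0.0
```

The tab is hard against its stop. The tip height is 51–52 mm, which matches "fully in" at z = 52. I'll lift, then take a look.

>>> send_rows(
  motion=[
    [0, [0, 0, -0.5], [0, 0, 0]],
    [0, [0, 0, -1.5], [0, 0, 0]],
    [0, [0, 0, -1.5], [0, 0, 0]],
    [0, [0, 0.5, -1.5], [0, 0, 0]],
    [0, [0, 2.5, 0], [0, 0, 0]],
    [0, [0, 3, 0], [0, 0, 0]],
    [0, [0, 2, 0], [0, 0, 0]],
    [0, [0, 0, 0], [0, 0, 0]],
  ],
)

```text
clock: 8.2
tcp_pos: [592.2, -22.5, 179.8]
orientation: [3.138, -0.032, 0.063]
contact_force: [0.2, 0.8, 0.4]
opening: 0.003
```

```bash
python3 - <<'E'
from h import *
o=manip.get_obs();print(o['tcp_pos'],o['orientation'],o['contact_force']);plan([596,-45,165],0.070,1)
a=cap('top','top2')[130:220,225:370];b=cap('side','side2')[130:270,225:370]
a=cv2.resize(a,None,fx=4,fy=3,interpolation=3);b=cv2.resize(b,None,fx=2.3,fy=2.3,interpolation=3)
C=np.zeros((600,600,3),np.uint8);C[:270,:580]=a;C[270:270+b.shape[0],:b.shape[1]]=b;cv2.imwrite('pics/v2.png',C[:,:,::-1])
E
```

```text
[592.24907207 -22.52538086 179.7543154 ] [ 3.13790042 -0.03150314  0.06330881] [0.18038373 0.8448856  0.36705448]
[0.19, 2.26, 1.49] [0.2, -1.8, -0.4]
```

View pics/v2.png

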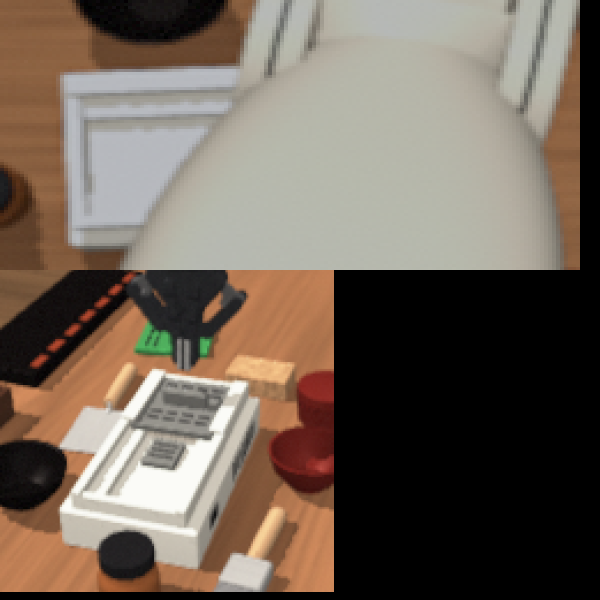

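The side view now shows the tab low, with almost no block height, and the cover still seated at crop (185,405). I'll move behind the rib, fix the slight tilt, and start down.

>>> send_rows(
  motion=[
    [0, [0.1, 1.1, 0], [0, -1, 0]],
    [0, [0.1, 1.0, 0.2], [0, -0.8, -0.3]],
    [0, [0, 0, 0.4], [0, 0, 0]],
    [0, [0, 0, 0.6], [0, 0, 0]],
    [0, [0, 0, 0.6], [0, 0, 0]],
    [0, [0, 0, 0.4], [0, 0, 0]],
    [0, [0, 0, 0], [0, 0, 0]],
    [0, [0, 0, 0], [0, 0, 0]],
  ],
)

```text
clock: 9.3
tcp_pos: [595.3, -41.4, 155.5]
orientation: [3.139, 0.004, 0.073]
contact_force: [-0.3, 0.3, -0.6]
opening: 0.002
```

```bash
python3 - <<'E'
from h import *
o=manip.get_obs();print(o['tcp_pos'],o['orientation'],o['contact_force']);plan([596,-45,141],0.070,1)
b=cap('side','side3')[140:230,255:355]
cv2.imwrite('pics/v3.png',cv2.resize(b,None,fx=6,fy=6,interpolation=3)[:,:,::-1])
E
```

```text
[595.26721558 -41.40572725 155.52810976] [3.13900498 0.00384287 0.0727899 ] [-0.3297371   0.27040345 -0.6281545 ]
[0.05, 0.36, 1.45] [0.1, 0.2, 0.2]
```

View pics/v3.png

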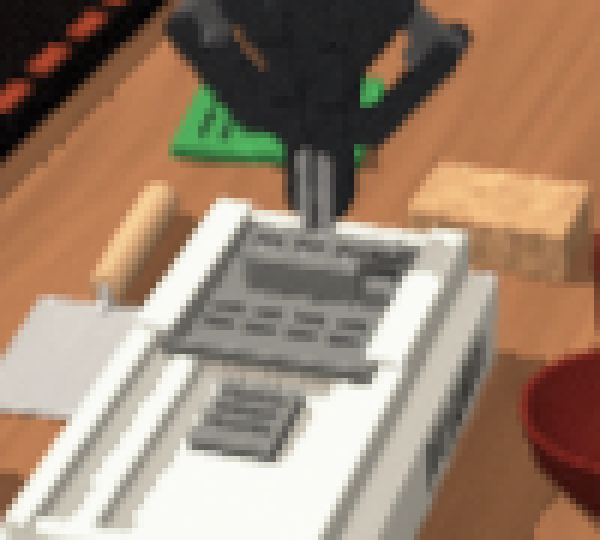

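The fingertips at crop (318,220) are in line with the rib at (310,280) and behind it, with clear plate below. I'll lower to TCP z ≈ 142, which puts the tips about 6 mm above the plate.

>>> send_rows(
  motion=[
    [0, [0, 0.2, 0.3], [0, 0, 0]],
    [0, [0, 0, 0.3], [0, 0, 0]],
    [0, [0, 0, 0.2], [0, 0, 0]],
    [0, [0, 0, 0.2], [0, 0, 0]],
    [0, [0, 0, 0.1], [0, 0, 0]],
    [0, [0, 0, 0], [0, 0, 0]],
    [0, [0, 0, 0], [0, 0, 0]],
    [0, [0, 0, 0], [0, 0, 0]],
  ],
)

```text
clock: 10.35
tcp_pos: [595.6, -43.6, 144.2]
orientation: [3.139, 0.003, 0.073]
contact_force: [-0.0, 0.3, -0.1]
opening: -0.002
```

>>> send_rows(
  motion=[
    [0, [0, -0.2, 0.2], [0, 0, 0]],
    [0, [0, -0.2, 0], [0, 0, 0]],
    [0, [0, -0.2, 0], [0, 0, 0]],
    [0, [0, -0.2, 0], [0, 0, 0]],
    [0, [0, -0.2, 0], [0, 0, 0]],
    [0, [0, -0.3, 0], [0, 0, 0]],
    [0, [0, -0.3, 0], [0, 0, 0]],
    [0, [0, -0.3, 0], [0, 0, 0]],
  ],
)

```text
clock: 11.35
tcp_pos: [594.1, -23.6, 142.1]
orientation: [3.138, 0.003, 0.073]
contact_force: [0.3, -0.9, 0.2]
opening: 0.0
```

>>> send_rows(
  motion=[
    [0, [0, -0.3, 0], [0, 0, 0]],
    [0, [0, -0.3, 0], [0, 0, 0]],
    [0, [0, -0.3, 0], [0, 0, 0]],
    [0, [0, -0.3, 0], [0, 0, 0]],
    [0, [0, -0.3, 0], [0, 0, 0]],
    [0, [0, -0.3, 0], [0, 0, 0]],
    [0, [0, -0.3, 0], [0, 0, 0]],
    [0, [0, -0.3, 0], [0, 0, 0]],
  ],
)

```text
clock: 12.35
tcp_pos: [592.3, 2.0, 142.1]
orientation: [3.138, 0.003, 0.073]
contact_force: [0.3, -1.7, 0.2]
opening: 0.005
```

```bash
python3 - <<'E'
from h import *
o=manip.get_obs();print(o['tcp_pos'],o['orientation'],o['contact_force'])
b=cap('side','side4')[140:250,245:355]
cv2.imwrite('pics/v4.png',cv2.resize(b,None,fx=5,fy=5,interpolation=3)[:,:,::-1])
E
```

```text
[592.28100934   2.04362126 142.10524608] [3.13814996e+00 2.73083749e-03 7.25484826e-02] [ 0.33191812 -1.67812327  0.24999445]
```

View pics/v4.png

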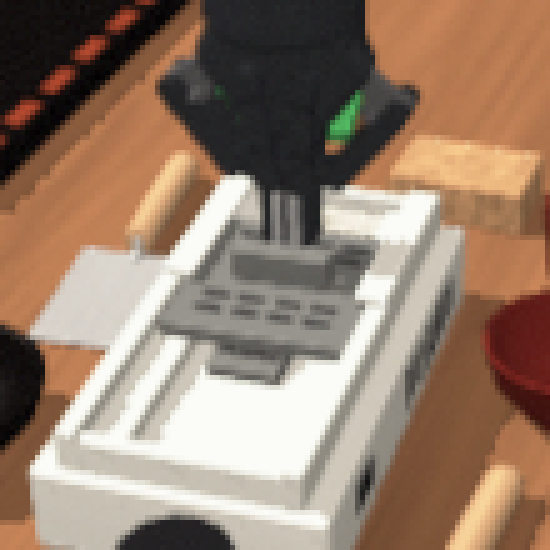

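The cover is sliding flat over the pressed tab, with the fingertips squarely behind the rib and a force of 1.7 N. Continuing.

>>> send_rows(
  motion=[
    [0, [0, -0.4, 0], [0, 0, 0]],
    [0, [0, -0.4, 0], [0, 0, 0]],
    [0, [0, -0.4, 0], [0, 0, 0]],
    [0, [0, -0.4, 0], [0, 0, 0]],
    [0, [0, -0.4, 0], [0, 0, 0]],
    [0, [0, -0.4, 0], [0, 0, 0]],
    [0, [0, -0.4, 0], [0, 0, 0]],
    [0, [0, -0.4, 0], [0, 0, 0]],
  ],
)

```text
clock: 13.4
tcp_pos: [589.8, 36.4, 142.1]
orientation: [3.138, 0.003, 0.073]
contact_force: [1.2, -2.1, 0.7]
opening: -0.003
```

>>> send_rows(
  motion=[
    [0, [0, -0.4, 0], [0, 0, 0]],
    [0, [0, -0.4, 0], [0, 0, 0]],
    [0, [0, -0.4, 0], [0, 0, 0]],
    [0, [0, -0.4, 0], [0, 0, 0]],
    [0, [0, -0.4, 0], [0, 0, 0]],
    [0, [0, -0.3, 0], [0, 0, 0]],
    [0, [0, -0.3, 0], [0, 0, 0]],
    [0, [0, -0.2, 0], [0, 0, 0]],
  ],
)

```text
clock: 14.4
tcp_pos: [587.7, 66.4, 142.1]
orientation: [3.138, 0.002, 0.073]
contact_force: [-0.3, -1.0, 0.7]
opening: 0.004
```

```bash
python3 - <<'E'
from h import *
o=manip.get_obs();print(o['tcp_pos'],o['orientation'],o['contact_force'])
b=cap('side','side5')[140:250,245:355]
cv2.imwrite('pics/v5.png',cv2.resize(b,None,fx=5,fy=5,interpolation=3)[:,:,::-1])
E
```

```text
[587.68840186  66.38441271 142.09430937] [3.13798862e+00 2.30966426e-03 7.27716972e-02] [-0.31193365 -0.97508846  0.67588703]
```

View pics/v5.png

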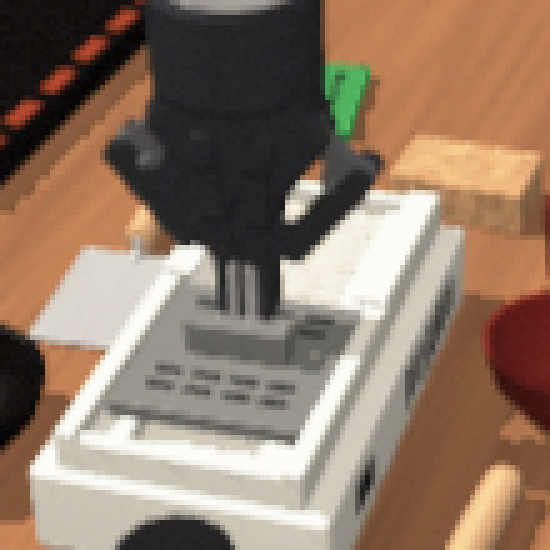

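The cover is lying flat on the parking rails at about x = +40, with a gap left before the end stop. I'll push about 8 mm more for margin, back off, then lift.

>>> send_rows(
  motion=[
    [0, [0, -0.2, 0], [0, 0, 0]],
    [0, [0, -0.2, 0], [0, 0, 0]],
    [0, [0, -0.2, 0], [0, 0, 0]],
    [0, [0, -0.1, 0], [0, 0, 0]],
    [0, [0, 0, 0], [0, 0, 0]],
    [0, [0, 0.3, 0], [0, 0, 0]],
    [0, [0, 0.3, 0], [0, 0, 0]],
    [0, [0, 0, 0], [0, 0, 0]],
  ],
)

```text
clock: 15.45
tcp_pos: [587.4, 67.7, 141.8]
orientation: [3.139, 0.003, 0.073]
contact_force: [0.5, 0.7, 0.3]
opening: 0.001
```

>>> send_rows(
  motion=[
    [0, [0, 0, -0.5], [0, 0, 0]],
    [0, [0, 0, -1.5], [0, 0, 0]],
    [0, [0, 0, -2.5], [0, 0, 0]],
    [0, [0, 0, -3], [0, 0, 0]],
    [0, [0, 2, -2], [0, 0, 0]],
    [0, [-2, 4, 0], [0, 0, 0]],
    [0, [-3, 5, 0], [0, 0, 0]],
    [0, [-3, 5, 0], [0, 0, 0]],
  ],
)

```text
clock: 16.45
tcp_pos: [520.1, -98.4, 247.9]
orientation: [3.137, -0.004, 0.08]
contact_force: [0.8, 0.2, -0.7]
opening: 0.001
```

>>> send_rows(
  motion=[
    [0, [-3, 5, 0], [0, 0, 0]],
    [0, [-3, 5, 0], [0, 0, 0]],
    [0, [-2, 5, 0], [0, 0, 0]],
    [0, [0, 5, 0], [0, 0, 0]],
    [0, [0, 5, 0], [0, 0, 0]],
    [0, [0, 3, 0], [0, 0, 0]],
    [0, [0, 0, 0], [0, 0, 0]],
    [0, [0, 0, 0], [0, 0, 0]],
  ],
)

```text
clock: 17.45
tcp_pos: [457.5, -395.4, 259.7]
orientation: [3.129, -0.012, 0.076]
contact_force: [0.5, 0.6, -1.1]
opening: 0.003
```

```bash
python3 - <<'E'
from h import *
o=manip.get_obs();print(o['clock'],o['tcp_pos'],o['contact_force'])
im=cap('top','top6')[:,:,::-1].copy();b=cap('side','side6')[140:250,245:355]
a=im[90:260,160:400]
C=np.zeros((590,720,3),np.uint8);C[:255,:360]=cv2.resize(a,(360,255),interpolation=3)
t=im[135:225,225:370];C[260:260+330,:532]=cv2.resize(t,(532,330),interpolation=3)
C[:250,400:650]=cv2.resize(b,(250,250),interpolation=3)[:,:,::-1];cv2.imwrite('pics/v6.png',C)
hsv=cv2.cvtColor(im,cv2.COLOR_BGR2HSV);g=cv2.inRange(hsv,(0,0,60),(180,60,160));k=np.zeros_like(g);k[155:208,246:340]=255;g&=k
cs,_=cv2.findContours(g,cv2.RETR_EXTERNAL,cv2.CHAIN_APPROX_NONE);q=max(cs,key=cv2.contourArea)
r=cv2.minAreaRect(np.array([onz('top',*p[0],63)[:2] for p in q],np.float32));print(r)
yaw=np.radians(94);ux=np.array([np.cos(yaw),np.sin(yaw)]);print('cover unit x,y',(np.array(r[0])-[590.5,43.5])@ux,(np.array(r[0])-[590.5,43.5])@[-ux[1],ux[0]])
a0=cv2.imread('pics/top0.png');d=cv2.absdiff(a0,im).max(2)>50;ys,xs=np.nonzero(d);print('diff outside unit',[(int(x),int(y)) for x,y in zip(xs,ys) if y<300 and not(240<x<350 and 145<y<215)][:10])
E
```

```text
17.45 [ 457.51936281 -395.42767932  259.66200722] [ 0.49078168  0.61536235 -1.07918851]
((587.7359008789062, 88.01214599609375), (94.73377990722656, 119.24371337890625), 3.907179355621338)
cover unit x,y 44.596530453386634 -0.3476444289132856
diff outside unit [(639, 182), (637, 183), (638, 183), (639, 183), (634, 184), (635, 184), (636, 184), (637, 184), (638, 184), (639, 184)]
```

View pics/v6.png

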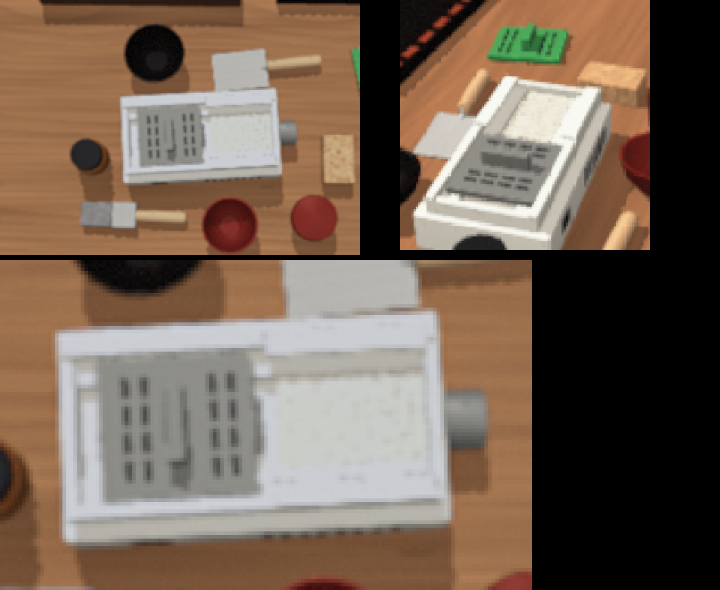

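The last view shows the cover flat between the guide walls at about x = +45 to +47. The whole filter is in view, and the differences outside the unit come from the arm. Handing in.

```bash
python3 -c "
from h import *
print(manip.job_done())"
```

```text
the job is handed in; nothing more can be done
None
```

The filter is open and the job is handed in, with the arm's clock at 17.45 s of the 40 s allowed. I pressed the snap tab in with the shut fingertips, then pushed the cover by the back of its rib onto the parking rails with 1–2 N. I never gripped or lifted it, and the hand was clear of everything when I handed in.

**Last checks**
- **Tab:** the fingertips stopped at about z = 51.6 mm against the 52 mm stated for "fully in", and the side view showed the tab low.
- **Cover:** it lies flat between the guide walls, about 0.3 mm off the centre line, at x ≈ +45 to +47 mm (the filter is uncovered from +33 mm). The whole filter shows in the top view.
- **Other things:** the bowls, tools and the rest look unmoved in the pictures.

**What disagreed or fell short**
- **Press force:** I overdid the final press on the tab; the wrist read about 53 N in z and 21 N sideways. That was on the fingertips and under the 120 N wrist limit, but well above the 4 N the tab needed.
- **Cover measurement:** the grey outline of the cover in the last picture came out 119 mm long instead of 100 mm, probably because it included shadows. I took the upper position figure from the cover's visible edges instead.
- **Image comparison:** the before/after check of the top view only listed its first ten changed pixels, all at the right-hand edge and probably the arm. It doesn't by itself prove nothing else moved.
- **Side camera:** its view was about 2 px (roughly 2–3 mm) off the top camera's.

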